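# Load the vial rack into the drawer of a vaccination station

## Task

Move the swab carton out of the way of the drawer, then pull the drawer of the white unit fully out to its stop without running it into the carton. Put the small vial rack (the one with the lifting rib) into the bay of the drawer and press it down until it is flush with the drawer's deck. Leave the drawer fully out and the carton lying flat on the table, and do not shift or tip the other things.

Things in the scene. Friction and masses are not known exactly. Their poses are not given: they have to be found in the camera images.
- cabinet: fixed white drawer unit on the table, 250 mm wide, 260 mm deep, 120 mm high, one drawer. Origin: table level, middle of the plane of the closed drawer's front. Its -x axis points out of the front (the way the drawer opens), y along the front, z up
- drawer (a joint): travel of the drawer in m: 0 shut, 0.160 at its stop fully out; slides along the unit's -x with about 4 N of friction, stays where left; starts up to 12 mm open. Grey front panel 242 mm wide, 15 mm thick, from 12 to 104 mm above the table (its outer face is the unit's x = 0 when shut); behind it a white deck 220 mm wide, 185 mm deep, 70 mm above the table, with the bay in it
- handle (a point): middle of the drawer's handle: a round steel bar 11 mm thick and 130 mm long along the front, 45 mm out from the front panel (39 mm free gap behind the bar), 95 mm above the table, on a post 60 mm to each side of the middle
- bay (a point): centre of the mouth of the bay, a rectangular recess in the drawer's deck, 89 mm long (unit's x) by 61 mm wide (unit's y) with a 3 mm chamfer, at deck level (70 mm above the table), 78 mm behind the front panel's outer face. x, y, z as the unit's. It is hidden inside the unit until the drawer is out
- seat (a joint): steel seat plate that is the floor of the bay; value = how far it has been pushed down, in m. At 0 it lies 14 mm below the deck, so that a rack set on it stands 10 mm proud; it takes about 7 N to push down, stops at 0.010 (rack flush) and stays there
- rack: the small vial rack: black block 84 (x) x 56 (y) x 24 mm (lowest 8 mm: 78 x 50), about 0.18 kg. Along the middle of its top an upright lifting rib, 52 long (x), 10 thick (y), 30 high, its top 54 mm above the underside. At each corner, 32 mm (x) and 16 mm (y) from the middle, a vial 15 mm wide stands 13 mm above the block. Origin: centre of its underside. Half a turn makes no difference
- carton: the swab carton: closed paper box with a pale blue band, 90 mm (x) by 60 mm (y) by 45 mm high, about 0.2 kg, lying in front of the drawer. Origin: centre of its underside
- big_rack: bystander: a larger flat black rack, 130 x 70 x 34 mm, many holes, no rib, no vials; does not fit the bay. Origin: centre of its underside, x along its length
- gel: bystander: clear pump bottle of hand gel, 66 mm diameter, 177 mm high. Origin: centre of its underside
- jar: bystander: glass jar with a lid, 68 mm diameter, 80 mm high. Origin: centre of its underside
- dish: bystander: round steel bowl, 100 mm diameter, 32 mm high. Origin: centre of its underside
- flask: bystander: small amber bottle, 40 mm diameter, 65 mm high. Origin: centre of its underside
- tape: bystander: white roll of tape lying on the drawer unit's top, 64 mm diameter, 24 mm high. Origin: centre of its underside
Not all that is in view belongs to the job. Leave any purple look-alike of the rack alone.

How it is judged:
By the outcome, as a careful person would: the job done as asked, in the order asked, and still so for the second after the job is handed in, with the robot touching nothing.
It also fails if it takes over 67 s, if anything falls off the work surface, if the arm or the gripper's body presses on something with over 40 N, if the wrist force passes 120 N, or if a joint passes its speed limit or range.

## Robot

A 7-joint arm with a two-finger parallel gripper is mounted at the origin on the work surface. World frame = base frame: x ahead of the robot, y to its left, z up, the work surface at z = 0. Lengths are in m, angles in rad, forces in N, time in s.
With the tool pointing down it reaches from about 0.4 to 0.85 m from the base axis. Payload 6.9 kg.
Tool frame: the origin (TCP) lies midway between the tips of the shut fingers; the grasp point (between the pads) lies 19 mm behind it (ctrl.grasp_offset is the z of the grasp point in the tool frame, in m); z points along the fingers, y is the direction in which the jaws open and shut (so a half turn about z gives the same grasp; the last joint's range is limited). The gripper opens to 85 mm and grips with 20 to 120 N. Pads are 22 mm wide; open, the fingers measure 114 mm over their backs; the gripper's body (76 mm by 85 mm) begins 54 mm behind the grasp point. The pads swing forward as they close: fully open they stand 13 mm farther back than shut.
Start: joints at [-1.048, 0.507, -0.238, 1.5, 0.126, 1.149, -0.155], TCP at [0.254, 0.571, 0.231] pointing down, gripper open.
Joint ranges: [-3.08, 3.08], [-0.24, 2.05], [-1.43, 1.35], [0, 2.5], [-1.52, 4.66], [0.17, 1.96], [-2.89, 2.89]. Speed limits (rad/s): [2.39, 2.39, 3.14, 3.14, 3.14, 3.14, 3.14].

## Interface

Orientations are given as a unit quaternion [w, x, y, z].
In Python, from workcell import ctrl gives the robot as it stands. The module is installed in compiled form; this text tells all that it offers.
- The arm moves only by the tool send_rows, never from a script. Its argument "targets" is a list that holds one entry, the list of rows, each a list of 7 numbers: the shift along the tool's x, y, z normalised to -1 to 1, where 1 is 20 cm, then the turn, a rotation vector about the tool's x, y, z normalised to -1 to 1, where 1 is pi rad, then the closure, from -1 (fully open) to 1 (shut), so that 0 is half open. A call has 1 to 12 rows; each row is the pose to reach, as a shift and turn from the pose measured when the call began, along the tool's axes at that moment, turning the shorter way round; what a row does not reach only later rows make up. A row lasts 1/12 s, in which the tool goes at most 41.7 mm and 7.16 degrees, less where a joint would pass 70% of its speed; a pose out of reach is approached as far as the arm can. A call with a number of a shift or a turn outside -1 to 1 is refused whole. A call with a gripper value outside its range is refused whole. The fingers move at their own pace and stop on an object; "squeeze" is the grip in N (left out, the last holds). Time passes only in rows, so rows that repeat a pose let the fingers close. It gives the time, the measured TCP pose, the force and the opening at its end, in the units of the state.
- ctrl.observe(): the state, without advancing time (a new reading comes with each control period).
- ctrl.capture(name): name is "scene" or "side" or "wrist"; returns (picture, depth): 480x640x3 uint8, red, green, blue; 480x640 float32, m along the optical axis (not along the pixel's ray), 0 where there is no reading.
- ctrl.camera_info(name): a dict with "fx", "fy", "cx", "cy" (pixels), "view" (4x4, takes a point from world to camera coordinates). Camera axes: x right, y up, looking along -z (the intrinsics and any distortion apply to the point x, -y, -z); pixel columns grow to the right and rows downward; lengths in m; the calibration is good to about 2 mm. A picture is of the moment at which its call begins: read the wrist's pose just before it. camera_info takes no time and is no camera call; for the wrist camera it gives the pose at the moment of the call.
- ctrl.hand_in(): hands the job in, once; it reports no verdict.
The state is a dict: "time_s": time; "q": joint angles; "joint_velocities": joint speeds; "tau": joint torques, N m; "tcp_pos": TCP position; "orientation": TCP orientation; "force": force on the tool from outside, world axes, zero at the start; "ft_torque": the same for the moment, N m; "opening": finger opening in m.
Only numpy, scipy, OpenCV 4.12 (cv2) and the standard library are available. Lean on these libraries where they do the work, as an engineer would, in place of code of your own. Each camera call takes 0.05 s, during which the arm holds its last target. There are 200 camera calls.

## Working session

There is one attempt and no reset: what is moved stays moved. The work goes in short steps, Python scripts to look and compute and a tool call to move; the robot and the scene stay as the last step left them, time stands still between calls to the robot, and variables do not carry over. Pictures are saved under pics/ and viewed, about 8 in all and at most 12, crops included, and the job is handed in when it is done.

Besides the shell and the picture viewer there is one more tool, called after "Emit:" as name(argument=value, ...) on one line, values as JSON. send_rows: Moves the arm, as the interface text tells. Scaled input: -1 to 1 covers 20 cm each way for a shift and pi rad each way for a turn. Its arguments: {"type":"object","properties":{"targets":{"type":"array","items":{"type":"array","items":{"type":"array","items":{"type":"number"}}}},"squeeze":{"type":"number"}},"required":["targets"]}

```bash
mkdir -p pics; cat > h.py <<'E'
import numpy as np, cv2
from workcell import ctrl
from scipy.spatial.transform import Rotation as R
def cap(name,fn=None):
    info=ctrl.camera_info(name); rgb,d=ctrl.capture(name)
    if fn: cv2.imwrite(f'pics/{fn}.png',rgb[:,:,::-1])
    np.savez(f'pics/{fn or name}.npz',rgb=rgb,d=d,**{k:np.array(v) for k,v in info.items()})
    return rgb,d,info
def load(fn): 
    z=np.load(f'pics/{fn}.npz'); return z['rgb'],z['d'],z
def cloud(d,i):
    v,u=np.mgrid[:d.shape[0],:d.shape[1]]
    x=(u-i['cx'])/i['fx']*d; y=-(v-i['cy'])/i['fy']*d
    P=np.stack([x,y,-d,np.ones_like(d)],-1)@np.linalg.inv(np.array(i['view'])).T
    P=P[...,:3]; P[d<=0]=np.nan; return P
def st():
    s=ctrl.observe(); q=s['orientation']; r=R.from_quat([q[1],q[2],q[3],q[0]]); return s,r
def rel(p,Rt=None):
    "normalised shift/turn from current pose to world TCP p, rotation matrix Rt"
    s,r=st(); sh=r.inv().apply(np.array(p)-s['tcp_pos'])/0.2
    t=np.zeros(3) if Rt is None else (r.inv()*R.from_matrix(Rt)).as_rotvec()/np.pi
    return np.round(np.r_[sh,t],4)
E
python3 - <<'E'
from h import *
for n in ('scene','side'):
    _,_,i=cap(n,n+'0'); print({k:np.round(v,3).tolist() for k,v in i.items()})
s,r=st(); print(s['time_s'],s['tcp_pos'],s['force'],s['opening']); print(r.as_matrix().round(3)); print(ctrl.grasp_offset)
E
```

```text
{'fx': 509.123, 'fy': 509.123, 'cx': 315.136, 'cy': 235.992, 'view': [[0.276, 0.961, -0.001, -0.248], [-0.669, 0.193, 0.718, 0.268], [0.69, -0.198, 0.696, -1.54], [0.0, 0.0, 0.0, 1.0]]}
{'fx': 480.22, 'fy': 480.22, 'cx': 314.062, 'cy': 240.753, 'view': [[-1.0, -0.002, -0.023, 0.52], [-0.018, -0.558, 0.83, -0.022], [-0.014, 0.83, 0.558, -1.439], [0.0, 0.0, 0.0, 1.0]]}
0.1 [0.25346018 0.57080371 0.23050873] [ 0.68288194  0.68920279 -0.765228  ] 0.08539499823591633
[[-0.914  0.406 -0.001]
 [ 0.406  0.914 -0.001]
 [-0.    -0.002 -1.   ]]
-0.0187
```

View pics/scene0.png

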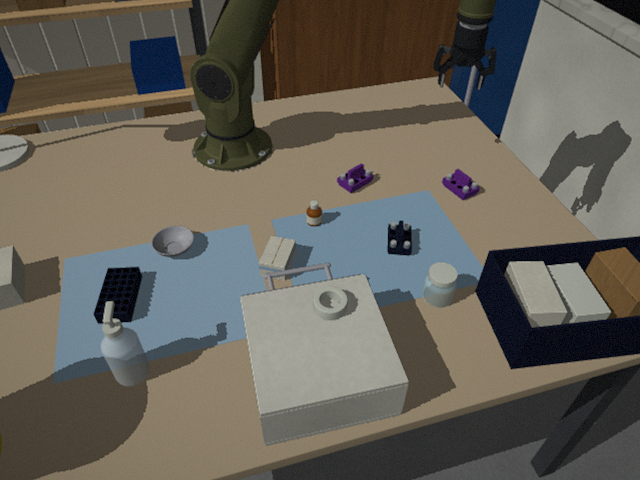

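View pics/side0.png

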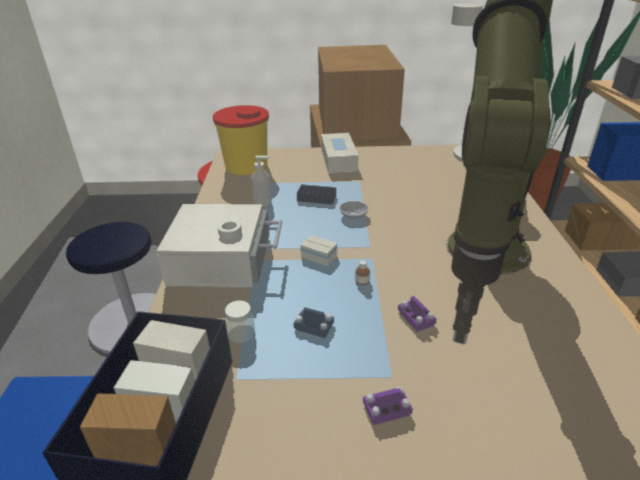

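The scene view shows the carton at (278,254), the handle bar at about (300,272) and the tape at (331,302). The small black rack is at (400,238). The purple look-alikes at (355,178) and (461,184) and the big flat rack at (118,294) are not the target. Next I'll measure from depth and crop in to confirm.

```bash
cat > m.py <<'E'
from h import *
def rect(pts):
    (c,s,a)=cv2.minAreaRect((pts*1000).astype(np.float32)); return np.round(c,1),np.round(s,1),round(a,1)
E
python3 - <<'E'
from m import *
rgb,d,i=load('scene0'); P=cloud(d,i)
rs,ds,is_=load('side0'); Q=cloud(ds,is_)
def roi(P,u0,u1,v0,v1): return P[v0:v1,u0:u1].reshape(-1,3)
def band(p,lo,hi):
    p=p[~np.isnan(p).any(1)]; return p[(p[:,2]>lo)&(p[:,2]<hi)]
t=roi(P,30,260,330,400); 
print('table z',np.nanmedian(roi(P,180,240,190,210),0), np.nanmedian(roi(Q,420,460,380,420),0))
for n,X,b,lo,hi in [('cab',P,(235,410,270,420),.112,.128),('cabQ',Q,(160,270,200,285),.112,.128),
  ('cart',P,(255,300,230,278),.035,.052),('cartQ',Q,(295,340,232,268),.035,.052),
  ('rack',P,(380,420,212,262),.015,.031),('rackrib',P,(380,420,212,262),.044,.06),('rackQ',Q,(285,340,300,340),.015,.031),('ribQ',Q,(285,340,300,340),.044,.06),
  ('handle',P,(262,335,260,292),.085,.103),('handleQ',Q,(262,290,218,300),.085,.103),
  ('bigr',P,(90,145,260,325),.025,.04),('jar',P,(420,460,260,310),.06,.09),('flask',P,(300,325,198,230),.03,.07),('dish',P,(150,197,225,262),.02,.04),('gel',P,(95,150,300,390),.03,.2),('tape',P,(312,350,284,320),.138,.15)]:
    p=band(roi(X,*b),lo,hi)
    if len(p)>5: print(n,len(p),rect(p[:,:2]),np.median(p,0).round(3))
a=cv2.resize(rgb[200:310,250:430],None,fx=4.2,fy=4.2,interpolation=cv2.INTER_CUBIC)
cv2.imwrite('pics/crop1.png',np.clip(a[:,:,::-1]*1.5,0,255))
E
```

```text
table z [ 0.22761835 -0.10158106  0.0015978 ] [2.58831424e-01 5.40792454e-01 1.28870795e-04]
cab 15899 (array([804. ,  33.3]), array([250. , 247.2]), 87.3) [0.829 0.022 0.121]
cabQ 3990 (array([802.5,  36. ]), array([258.5, 246.3]), 87.1) [0.809 0.058 0.12 ]
cart 856 (array([506.8,  23. ]), array([61.6, 94.5]), 59.1) [0.512 0.022 0.046]
cartQ 450 (array([504.7,  25.9]), array([68.2, 94.7]), 61.4) [0.504 0.031 0.045]
rack 465 (array([519.8, 320.8]), array([56.1, 89.8]), 67.1) [0.528 0.314 0.025]
rackrib 87 (array([520.8, 320.1]), array([ 9.9, 52.9]), 67.7) [0.524 0.318 0.054]
rackQ 426 (array([519.5, 323.4]), array([60.7, 86.8]), 69.3) [0.521 0.336 0.024]
ribQ 125 (array([519.5, 322.7]), array([13.4, 53.2]), 67.1) [0.518 0.325 0.052]
handle 446 (array([640.7,  39.3]), array([141.4,  50.3]), 86.3) [0.625 0.039 0.1  ]
handleQ 225 (array([641.9,  28.6]), array([168.4,  56.9]), 87.6) [0.627 0.032 0.098]
bigr 1539 (array([ 513.5, -333. ]), array([ 72.4, 133.1]), 77.2) [ 0.516 -0.329  0.035]
jar 625 (array([697.4, 337.1]), array([58.2, 60.5]), 68.7) [0.703 0.333 0.08 ]
flask 214 (array([394. , 142.7]), array([38.4, 32.6]), 69.7) [0.396 0.141 0.045]
dish 489 (array([ 388.8, -206. ]), array([98.9, 97.1]), 14.3) [ 0.366 -0.208  0.029]
gel 2492 (array([ 634.8, -329.3]), array([212.9,  74.6]), 9.4) [ 0.718 -0.311  0.099]
tape 558 (array([749.4,  71.7]), array([63.6, 62.2]), 19.1) [0.752 0.071 0.145][ WARN:0@0.806] global loadsave.cpp:1063 imwrite_ Unsupported depth image for selected encoder is fallbacked to CV_8U.
```

View pics/crop1.png

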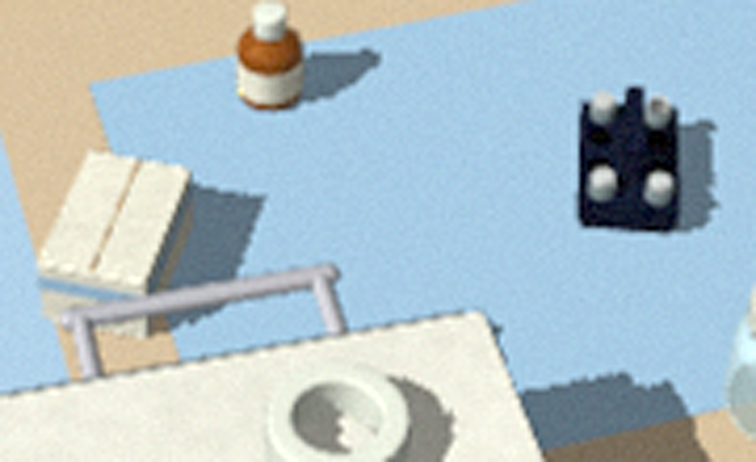

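The crop confirms it: the black block with four vials and a rib (scene (400,238)) is the rack, and both look-alikes are purple. The carton is at about (0.506, 0.024) with its long axis at -30°, lying 45 mm high as expected. I'll fly over to it at height.

Emit:
send_rows(targets=[[[-0.75,-0.66,0,0,0,0,-1],[-0.75,-0.66,0,0,0,0,-1],[-0.75,-0.66,0,0,0,0,-1],[-0.75,-0.66,0,0,0,0,-1],[-0.75,-0.66,0,0,0,0,-1]]])

```text
time_s: 0.52
tcp_pos: [0.3381, 0.3859, 0.2304]
orientation: [0.0, 0.208, 0.978, -0.002]
force: [0.3, 0.1, 0.3]
opening: 0.0855
```

Emit:
send_rows(targets=[[[-0.75,-0.66,0,0,0,0,-1],[-0.75,-0.66,0,0,0,0,-1],[-0.75,-0.66,0,0,0,0,-1],[-0.75,-0.66,0,0,0,0,-1],[-0.75,-0.66,0,0,0,0,-1]]])

```text
time_s: 0.93
tcp_pos: [0.4218, 0.2014, 0.2308]
orientation: [0.0, 0.209, 0.978, -0.002]
force: [0.7, 0.5, 0.2]
opening: 0.0855
```

```bash
cat >> h.py <<'E'
def J(a):
    a=np.radians(a); return np.array([[-np.sin(a),np.cos(a),0],[np.cos(a),np.sin(a),0],[0,0,-1.]])
E
python3 - <<'E'
from m import *
s,r=st(); print(s['time_s'],s['tcp_pos'],s['q'])
for z in (.11,.004): print(rel([.506,.0245,z],J(60.5)))
rgb,d,i=load('scene0'); P=cloud(d,i)
p=P[268:292,262:335].reshape(-1,3); p=p[(p[:,2]>.09)&(p[:,2]<.108)]
# unit frame by yaw -2.75
e=np.array([np.cos(np.radians(2.75)),-np.sin(np.radians(2.75))]); n=np.array([-e[1],e[0]])
u=p[:,:2]@e; v=p[:,:2]@n
print('u hist',np.histogram(u,bins=np.arange(.58,.70,.005)))
b=p[u<np.percentile(u,5)+.012]; print(len(b), np.polyfit(b[:,1],b[:,0],1), np.median(b[:,2]), (b[:,:2]@e).mean(), (b[:,:2]@n).min(),(b[:,:2]@n).max())
t=P[270:420,235:410].reshape(-1,3); t=t[(t[:,2]>.114)&(t[:,2]<.126)]
print('top u,v',[np.percentile(t[:,:2]@k,[.3,99.7]) for k in (e,n)])
E
```

```text
0.9333 [0.421814   0.20138813 0.23079824] [-0.38746684  0.26389862 -0.14559602  1.89569781  0.04896241  0.98778947
  0.59507404]
[-7.448e-01 -6.332e-01  6.071e-01 -1.200e-03  4.000e-04  3.000e-02]
[-7.4430e-01 -6.3110e-01  1.1371e+00 -1.2000e-03  4.0000e-04  3.0000e-02]
u hist (array([  0,   0,   0,   0,   0,   0,   8,  56, 170,  15,  16,  19,  17,
        19,  19,  18,  33,  28,   0,   0,   0,   0,   0]), array([0.58 , 0.585, 0.59 , 0.595, 0.6  , 0.605, 0.61 , 0.615, 0.62 ,
       0.625, 0.63 , 0.635, 0.64 , 0.645, 0.65 , 0.655, 0.66 , 0.665,
       0.67 , 0.675, 0.68 , 0.685, 0.69 , 0.695]))
248 [0.06621834 0.6217732 ] 0.09941930875253979 0.6214381882475352 0.0016254755111702118 0.12747021886892898
top u,v [array([0.6801504, 0.9241117]), array([-0.05254168,  0.19546508])]
```

Emit:
send_rows(targets=[[[-0.745,-0.633,0.3,0,0,0.03,-1],[-0.745,-0.633,0.6,0,0,0.03,-1],[-0.745,-0.633,0.6,0,0,0.03,-1],[-0.745,-0.633,0.6,0,0,0.03,-1],[-0.745,-0.633,0.6,0,0,0.03,-1],[-0.745,-0.633,0.6,0,0,0.03,-1],[-0.745,-0.633,0.6,0,0,0.03,-1]]])

```text
time_s: 1.52
tcp_pos: [0.5058, 0.0188, 0.1083]
orientation: [-0.002, 0.258, 0.966, -0.004]
force: [-0.2, 0.4, -0.1]
opening: 0.0855
```

```bash
python3 - <<'E'
from h import *
print(rel([.506,.0245,.004],J(60.5)))
_,_,i=cap('wrist','w1'); print(np.round(i['view'],3), i['fx'])
E
```

```text
[ 1.270e-02  2.960e-02  5.211e-01 -2.700e-03 -3.000e-04 -2.200e-03]
[[ 0.498  0.867 -0.008 -0.268]
 [-0.824  0.47  -0.317  0.41 ]
 [-0.271  0.164  0.948 -0.129]
 [ 0.     0.     0.     1.   ]] 420.67892787176385
```

View pics/w1.png

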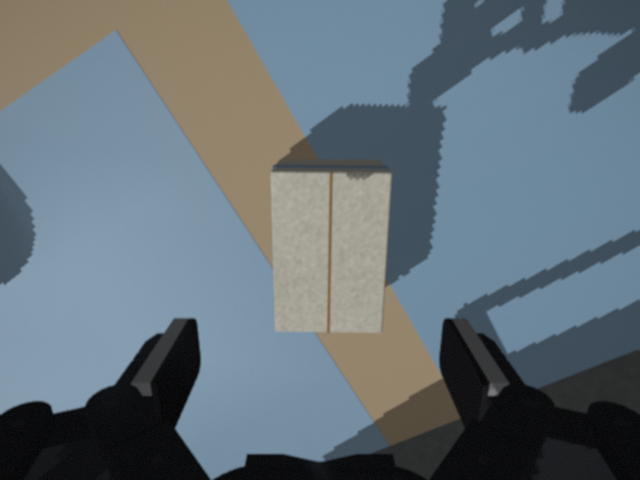

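The wrist view shows the carton square between the jaws, with its centre at about (331,250). I'll check the offset from the cloud.

```bash
python3 - <<'E'
from m import *
rgb,d,i=load('w1'); P=cloud(d,i)
p=P[140:350,250:410].reshape(-1,3); p=p[(p[:,2]>.036)&(p[:,2]<.055)]; print(rect(p[:,:2]),np.median(p,0))
c=rect(p[:,:2])[0]/1000; print(rel([*c,.004],J(60.5)))
E
```

```text
(array([507.2,  23.2]), array([60.2, 90.5]), 59.6) [0.50288227 0.02504797 0.0446192 ]
[-4.500e-03  1.430e-02  5.275e-01 -2.100e-03 -4.000e-04 -1.500e-03]
```

Emit:
send_rows(targets=[[[0,0.014,0.2,0,0,-0.004,-1],[0,0.014,0.4,0,0,-0.004,-1],[0,0.014,0.52,0,0,-0.004,-1],[0,0.014,0.525,0,0,-0.004,-1],[0,0.014,0.525,0,0,-0.004,0.2],[0,0.014,0.525,0,0,-0.004,0.2],[0,0.014,0.525,0,0,-0.004,0.2],[0,0.014,0.525,0,0,-0.004,0.2],[0,0.014,0.525,0,0,-0.004,0.2]]], squeeze=25)

```text
time_s: 2.32
tcp_pos: [0.5075, 0.024, 0.0063]
orientation: [-0.0, 0.251, 0.968, -0.002]
force: [-0.9, 0.5, 8.7]
opening: 0.0598
```

```bash
python3 - <<'E'
from h import *
s,r=st(); print(s['tcp_pos'],s['opening'],s['force'])
for p in ([.506,.024,.12],[.57,-.175,.12],[.57,-.175,.007]): print(rel(p,J(87.3)))
E
```

```text
[0.50751264 0.02399681 0.00634309] 0.05976603676361215 [-0.9400868   0.54952383  8.73531866]
[ 0.006  -0.0063 -0.5683 -0.0015  0.     -0.1463]
[-0.7568 -0.7209 -0.5641 -0.0015  0.     -0.1463]
[-0.7561 -0.7183  0.0009 -0.0015  0.     -0.1463]
```

Emit:
send_rows(targets=[[[0,0,-0.2,0,0,0,0.2],[0,0,-0.4,0,0,0,0.2],[-0.2,-0.2,-0.4,0,0,-0.03,0.2],[-0.4,-0.38,-0.4,0,0,-0.07,0.2],[-0.6,-0.57,-0.4,0,0,-0.1,0.2],[-0.756,-0.72,-0.4,0,0,-0.146,0.2],[-0.756,-0.72,-0.4,0,0,-0.146,0.2],[-0.756,-0.72,-0.4,0,0,-0.146,0.2],[-0.756,-0.72,-0.2,0,0,-0.146,0.2],[-0.756,-0.72,-0.04,0,0,-0.146,0.2],[-0.756,-0.72,-0.015,0,0,-0.146,0.2],[-0.756,-0.72,-0.015,0,0,-0.146,0.2]]])

```text
time_s: 3.32
tcp_pos: [0.5682, -0.175, 0.0092]
orientation: [-0.003, 0.024, 1.0, -0.002]
force: [0.0, 0.2, -1.3]
opening: 0.0599
```

```bash
python3 - <<'E'
from h import *
s,r=st(); print(s['tcp_pos'],s['opening'],s['force'],s['time_s'])
print(rel([.57,-.175,.006],J(87.3)))
E
```

```text
[ 0.56821005 -0.17498424  0.00918792] 0.059920069440446054 [ 0.03309776  0.16359642 -1.2827533 ] 3.3167
[-0.009   0.0004  0.0159 -0.0013 -0.0016 -0.0004]
```

Emit:
send_rows(targets=[[[0,0,0.012,0,0,0,0.2],[0,0,0.015,0,0,0,0.2],[0,0,0.013,0,0,0,-1],[0,0,0.013,0,0,0,-1],[0,0,0.013,0,0,0,-1],[0,0,0.013,0,0,0,-1],[0,0,-0.2,0,0,0,-1],[0,0,-0.4,0,0,0,-1],[0,0,-0.6,0,0,0,-1],[0,0,-0.8,0,0,0,-1],[0,0,-0.85,0,0,0,-1]]])

```text
time_s: 4.23
tcp_pos: [0.572, -0.1748, 0.1863]
orientation: [0.002, 0.024, 1.0, -0.003]
force: [0.9, 0.1, 1.2]
opening: 0.0852
```

```bash
python3 - <<'E'
from m import *
s,r=st(); print(s['tcp_pos'],s['opening'],s['time_s'],s['q'].round(2) if hasattr(s['q'],'round') else s['q'])
for a in (177.3,-2.7): print(rel([.6,.038,.2],J(a)))
rgb,d,i=cap('scene','s1'); P=cloud(d,i); p=P.reshape(-1,3)
k=(abs(p[:,0]-.57)<.09)&(abs(p[:,1]+.175)<.07)&(p[:,2]>.03)&(p[:,2]<.06); print(rect(p[k,:2]),np.median(p[k],0))
E
```

```text
[ 0.57195981 -0.1748032   0.18625892] 0.08522417193358525 4.2333 [ 0.4   0.5  -0.24  1.65  0.14  1.    1.64]
[-8.8700e-02  1.0691e+00 -7.5100e-02 -2.8000e-03 -4.0000e-04 -5.0050e-01]
[-8.8700e-02  1.0691e+00 -7.5100e-02 -4.0000e-04  2.8000e-03  4.9950e-01]
(array([ 568.8, -175.1]), array([60.7, 95.2]), 85.9) [ 0.57691806 -0.17496016  0.04601133]
```

Emit:
send_rows(targets=[[[-0.03,0.15,0,0,0,0.04,-1],[-0.06,0.3,0,0,0,0.08,-1],[-0.1,0.45,0,0,0,0.12,-1],[-0.15,0.6,0,0,0,0.16,-1],[-0.2,0.75,0,0,0,0.2,-1],[-0.2,0.9,0,0,0,0.24,-0.2],[-0.2,1.0,0,0,0,0.28,-0.2],[-0.2,1.0,0,0,0,0.32,-0.2],[-0.2,1.0,0,0,0,0.36,-0.2],[-0.2,1.0,0,0,0,0.4,-0.2],[-0.2,1.0,0,0,0,0.44,-0.2],[-0.2,1.0,0,0,0,0.5,-0.2]]])

```text
time_s: 5.28
tcp_pos: [0.6213, 0.023, 0.184]
orientation: [0.004, 0.701, 0.713, -0.001]
force: [-0.4, -0.7, 0.5]
opening: 0.0513
```

Emit:
send_rows(targets=[[[0,0,0,0,0,0.01,-0.2],[0,0,0,0,0,0.01,-0.2]]])

```text
time_s: 5.45
tcp_pos: [0.6209, 0.0233, 0.1833]
orientation: [0.004, 0.713, 0.701, -0.002]
force: [-0.8, 0.2, -0.0]
opening: 0.0514
```

```bash
python3 - <<'E'
from m import *
s,r=st(); print(s['tcp_pos'],s['opening'],s['time_s'],np.round(s['q'],2)); print(r.as_matrix().round(3))
rgb,d,i=cap('wrist','w2'); P=cloud(d,i).reshape(-1,3)
c=np.array([.6235,.038]);
p=P[(P[:,2]>.088)&(P[:,2]<.108)&(abs(P[:,0]-.623)<.06)&(abs(P[:,1]-.04)<.1)]
print(len(p),np.percentile(p,[1,50,99],0).round(4))
b=p[abs(p[:,0]-(.6235-.0+.048*(p[:,1]-.038)))<.012]; print(len(b),np.polyfit(b[:,1],b[:,0],1),b.mean(0),b[:,1].min(),b[:,1].max())
E
```

```text
[0.62090805 0.02329866 0.18328786] 0.05142701365362006 5.45 [-0.18  0.54  0.17  1.59 -0.09  1.02 -0.01]
[[ 0.016  1.     0.003]
 [ 1.    -0.016 -0.007]
 [-0.007  0.003 -1.   ]]
16574 [[ 0.616  -0.0337  0.0896]
 [ 0.6678  0.066   0.1006]
 [ 0.6825  0.1376  0.1049]]
5197 [0.049338   0.62096208] [0.6234268  0.04995588 0.09890775] -0.026947705376084485 0.11210412996972646
```

View pics/w2.png

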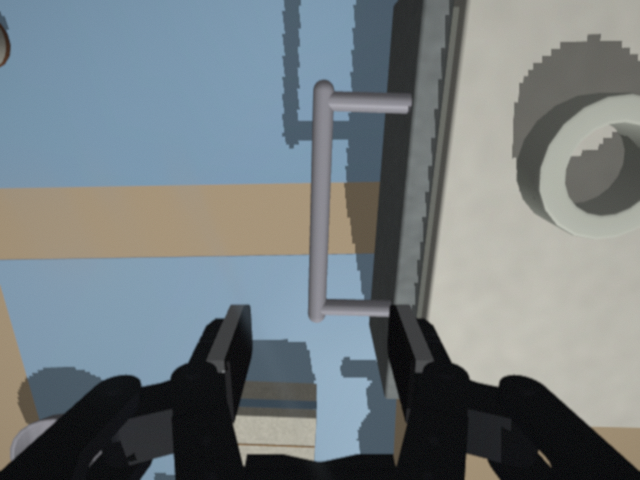

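The wrist view shows the bar running from (323,90) to (316,315), so its middle is at (0.623, 0.042) and the unit's yaw is -2.8°. The gap behind it is clear.

```bash
python3 - <<'E'
from h import *
for z in (.15,.076): print(rel([.623,.042,z],J(-2.8)))
E
```

```text
[0.0952 0.0083 0.1663 0.001  0.0023 0.0113]
[0.0979 0.0072 0.5363 0.001  0.0023 0.0113]
```

Emit:
send_rows(targets=[[[0.095,0.008,0,0,0.002,0.011,0.1],[0.095,0.008,0.1,0,0.002,0.011,0.1],[0.095,0.008,0.1,0,0.002,0.011,0.1],[0.096,0.008,0.2,0,0.002,0.011,0.1],[0.097,0.008,0.35,0,0.002,0.011,0.1],[0.098,0.007,0.5,0,0.002,0.011,0.1],[0.098,0.007,0.535,0,0.002,0.011,0.1],[0.098,0.007,0.535,0,0.002,0.011,0.1],[0.098,0.007,0.535,0,0.002,0.011,1],[0.098,0.007,0.535,0,0.002,0.011,1],[0.098,0.007,0.535,0,0.002,0.011,1],[0.098,0.007,0.535,0,0.002,0.011,1]]], squeeze=30)

```text
time_s: 6.5
tcp_pos: [0.6221, 0.0418, 0.0781]
orientation: [0.001, 0.724, 0.69, 0.001]
force: [-5.6, 0.2, 3.8]
opening: 0.0102
```

```bash
python3 - <<'E'
from h import *
s,r=st(); print(s['tcp_pos'],s['opening'],s['force'],s['time_s']); p=np.array(s['tcp_pos'])
a=np.radians(2.8)
for t in (.05,.1,.14,.155): print(t,rel(p-t*np.array([np.cos(a),-np.sin(a),0])))
E
```

```text
[0.62208171 0.04178845 0.07811703] 0.010160011782014342 [-5.64945384  0.21093546  3.78340176] 6.5
0.05 [ 0.0003 -0.25   -0.0006  0.      0.      0.    ]
0.1 [ 0.0005 -0.5    -0.0012  0.      0.      0.    ]
0.14 [ 0.0007 -0.7    -0.0017  0.      0.      0.    ]
0.155 [ 0.0008 -0.775  -0.0019  0.      0.      0.    ]
```

Emit:
send_rows(targets=[[[0,-0.05,0,0,0,0,1],[0,-0.15,0,0,0,0,1],[0,-0.25,0,0,0,0,1],[0,-0.35,0,0,0,0,1],[0,-0.45,0,0,0,0,1],[0,-0.55,0,0,0,0,1],[0,-0.63,0,0,0,0,1],[0,-0.67,0,0,0,0,1],[0,-0.7,0,0,0,0,1],[0,-0.72,0,0,0,0,1]]])

```text
time_s: 7.33
tcp_pos: [0.4788, 0.0486, 0.0782]
orientation: [0.002, 0.724, 0.69, 0.001]
force: [4.3, -0.6, -15.1]
opening: 0.0098
```

```bash
python3 - <<'E'
from h import *
s,r=st(); print(s['tcp_pos'],s['opening'],s['force'],s['time_s']); p=np.array(s['tcp_pos'])
a=np.radians(2.8); print((np.array([.6221,.0418])-p[:2])@[np.cos(a),-np.sin(a)],(np.array([.6221,.0418])-p[:2])@[np.sin(a),np.cos(a)])
E
```

```text
[0.47882833 0.04858669 0.07820265] 0.009791445533675776 [  4.29342315  -0.64232873 -15.12129284] 7.3333
0.14343215381580496 0.00022020211224709312
```

Emit:
send_rows(targets=[[[0,-0.012,0,0,0,0,1],[0,-0.024,0,0,0,0,1],[0,-0.036,0,0,0,0,1],[0,-0.036,0,0,0,0,1]]])

```text
time_s: 7.67
tcp_pos: [0.4716, 0.0489, 0.0782]
orientation: [0.002, 0.724, 0.69, 0.001]
force: [2.8, 0.2, -14.7]
opening: 0.0098
```

Emit:
send_rows(targets=[[[0,-0.012,0,0,0,0,1],[0,-0.022,0,0,0,0,1],[0,-0.022,0,0,0,0,1]]])

```text
time_s: 7.92
tcp_pos: [0.4668, 0.0491, 0.0782]
orientation: [0.002, 0.724, 0.69, 0.001]
force: [4.2, 0.3, -15.0]
opening: 0.0095
```

Travel so far is 155.5 mm. I'll keep going in small steps until the force rises.

Emit:
send_rows(targets=[[[0,-0.01,0,0,0,0,1],[0,-0.02,0,0,0,0,1],[0,-0.02,0,0,0,0,1]]])

```text
time_s: 8.17
tcp_pos: [0.4622, 0.0494, 0.0782]
orientation: [0.001, 0.724, 0.69, 0.001]
force: [2.6, -0.0, -15.2]
opening: 0.0099
```

Emit:
send_rows(targets=[[[0,-0.01,0,0,0,0,1],[0,-0.02,0,0,0,0,1],[0,-0.02,0,0,0,0,1]]])

```text
time_s: 8.42
tcp_pos: [0.4621, 0.0494, 0.0783]
orientation: [0.004, 0.724, 0.69, 0.003]
force: [15.7, -1.5, -30.7]
opening: 0.0096
```

Emit:
send_rows(targets=[[[0,0.015,0,0,0,0,0.1],[0,0.015,0,0,0,0,0.1],[0,0.015,0,0,0,0,0.1],[0,0.015,0,0,0,0,0.1],[0,0.015,-0.15,0,0,0,0.1],[0,0.015,-0.35,0,0,0,0.1],[0,0.015,-0.55,0,0,0,0.1],[0,0.015,-0.6,0,0,0,0.1]]])

```text
time_s: 9.08
tcp_pos: [0.4656, 0.0494, 0.2039]
orientation: [0.006, 0.724, 0.69, 0.006]
force: [1.6, 0.6, -0.4]
opening: 0.0388
```

```bash
python3 - <<'E'
from h import *
s,r=st(); print(s['tcp_pos'],s['opening'],s['force'],s['time_s'],np.round(s['q'],2))
print(rel([.52,.3215,.18],J(67.3)))
E
```

```text
[0.46556747 0.04936196 0.20390514] 0.03882838563810712 [ 1.5611647   0.57379383 -0.39308934] 9.0833 [-0.31  0.29  0.2   1.96 -0.07  0.89 -0.12]
[ 1.3721  0.2038  0.1247  0.005   0.003  -0.3893]
```

Emit:
send_rows(targets=[[[0.15,0.03,0,0,0,-0.04,0.1],[0.3,0.06,0,0,0,-0.08,0.1],[0.45,0.1,0,0,0,-0.12,0.1],[0.6,0.13,0,0,0,-0.16,0.1],[0.8,0.16,0,0,0,-0.2,0.1],[0.98,0.2,0,0,0,-0.24,0.1],[0.98,0.2,0,0,0,-0.28,0.1],[0.98,0.2,0,0,0,-0.32,0.1],[0.98,0.2,0.1,0.005,0.003,-0.36,0.1],[0.98,0.2,0.12,0.005,0.003,-0.389,0.1]]])

```text
time_s: 9.92
tcp_pos: [0.5143, 0.2427, 0.1792]
orientation: [-0.001, 0.194, 0.981, -0.001]
force: [-0.7, -1.3, 0.2]
opening: 0.0384
```

```bash
python3 - <<'E'
from m import *
s,r=st(); print(s['tcp_pos'],s['opening'],s['force'],s['time_s'],np.round(s['q'],2))
print(rel([.52,.3215,.15],J(67.3)))
rgb,d,i=cap('wrist','w3'); P=cloud(d,i).reshape(-1,3)
k=(np.hypot(P[:,0]-.52,P[:,1]-.3215)<.07)
for lo,hi in ((.019,.03),(.048,.06)):
  p=P[k&(P[:,2]>lo)&(P[:,2]<hi)]; print(len(p),len(p) and (rect(p[:,:2]),np.median(p,0)))
E
```

```text
[0.51432797 0.2427265  0.17920285] 0.03843241052443398 [-0.6573309  -1.29840963  0.1997939 ] 9.9167 [-0.38  0.47 -0.15  1.73  0.08  0.96  0.61]
[ 0.1233  0.3754  0.1454 -0.0007 -0.0007  0.0019]
5892 ((array([521.3, 321.2]), array([56.7, 84.2]), 67.3), array([0.51622455, 0.31590794, 0.02378902]))
1377 ((array([520.9, 321.2]), array([10.6, 52.1]), 67.0), array([0.5193673 , 0.32100044, 0.05353855]))
```

```bash
python3 - <<'E'
from m import *
for z in (.12,.027): print(rel([.521,.3212,z],J(67.1)))
E
```

```text
[ 0.1157  0.3791  0.2942 -0.001  -0.0007  0.0046]
[ 1.147e-01  3.806e-01  7.592e-01 -1.000e-03 -7.000e-04  4.600e-03]
```

Emit:
send_rows(targets=[[[0.06,0.19,0,0,0,0.005,0.1],[0.115,0.38,0.1,0,0,0.005,0.1],[0.115,0.38,0.2,0,0,0.005,0.1],[0.115,0.38,0.3,0,0,0.005,0.1],[0.115,0.38,0.3,-0.001,0,0.005,0.1],[0.115,0.38,0.5,-0.001,0,0.005,0.1],[0.115,0.38,0.68,-0.001,0,0.005,0.1],[0.115,0.38,0.755,-0.001,0,0.005,0.1],[0.115,0.38,0.755,-0.001,0,0.005,0.1]]])

```text
time_s: 10.72
tcp_pos: [0.5192, 0.3192, 0.0255]
orientation: [-0.003, 0.2, 0.98, -0.002]
force: [0.0, -0.3, 0.7]
opening: 0.0382
```

Emit:
send_rows(targets=[[[0,0,0,0,0,0,1],[0,0,0,0,0,0,1],[0,0,0,0,0,0,1],[0,0,0,0,0,0,1]]], squeeze=50)

```text
time_s: 11.05
tcp_pos: [0.5204, 0.3195, 0.0277]
orientation: [-0.002, 0.201, 0.98, -0.001]
force: [-0.3, -2.0, 6.6]
opening: 0.0089
```

```bash
python3 - <<'E'
from m import *
s,r=st(); print(s['tcp_pos'],s['opening'],s['force'],s['time_s'],np.round(s['q'],2)); print(r.as_matrix().round(3))
rgb,d,i=cap('scene','s2'); P=cloud(d,i); p=P.reshape(-1,3)
a=np.radians(2.8); e=np.array([np.cos(a),-np.sin(a)]); n=np.array([np.sin(a),np.cos(a)])
u=p[:,:2]@e; v=p[:,:2]@n
k=(p[:,2]>.066)&(p[:,2]<.075)&(u>.52)&(u<.68)&(v>-.05)&(v<.19); print('deck',k.sum(),np.percentile(u[k],[.5,99.5]),np.percentile(v[k],[.5,99.5]),np.median(p[k,2]))
k=(p[:,2]>.1)&(p[:,2]<.11)&(u>.48)&(u<.56)&(v>-.06)&(v<.2); print('panel',k.sum(),np.percentile(u[k],[1,50,99]),np.percentile(v[k],[1,99]))
z=cv2.resize(rgb[200:300,220:400],None,fx=4.4,fy=4.4,interpolation=cv2.INTER_CUBIC)
cv2.imwrite('pics/crop2.png',cv2.convertScaleAbs(z[:,:,::-1],alpha=1.4))
E
```

```text
[0.5203748  0.31953546 0.02766813] 0.008862723691215352 [-0.25549067 -2.04454055  6.6038842 ] 11.05 [-0.51  0.7  -0.13  1.76  0.13  0.69  0.46]
[[-0.92   0.393 -0.004]
 [ 0.393  0.92  -0.001]
 [ 0.003 -0.003 -1.   ]]
deck 3249 [0.52055833 0.63774417] [-0.03706979  0.18127847] 0.07116140392354708
panel 684 [0.48369873 0.51347883 0.52102623] [-0.04638228  0.18989271]
```

View pics/crop2.png

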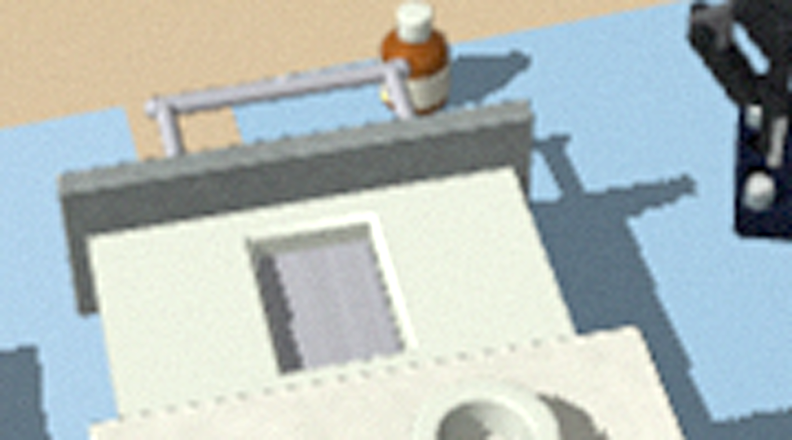

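The drawer is out and its bay is visible at crop (330,300), empty. Next I lift the rack and look at the bay from close by.

Emit:
send_rows(targets=[[[0,0,-0.1,0,0,0,1],[0,0,-0.25,0,0,0,1],[0,0,-0.45,0,0,0,1],[0,0,-0.65,0,0,0,1],[0,0,-0.85,0,0,0,1],[0,0,-1.0,0,0,0,1],[0,0,-1.0,0,0,0,1]]])

```text
time_s: 11.68
tcp_pos: [0.5237, 0.3216, 0.236]
orientation: [0.003, 0.201, 0.98, 0.004]
force: [1.1, 0.4, -2.2]
opening: 0.0088
```

```bash
python3 - <<'E'
from m import *
s,r=st(); print(s['tcp_pos'],s['opening'],s['force'],s['time_s'],np.round(s['q'],2))
print(rel([.6527,.0402,.25],J(87.2)))
E
```

```text
[0.52372503 0.32161348 0.2359513 ] 0.008834730879953496 [ 1.1115684   0.43328977 -2.23050655] 11.6833 [-0.49  0.48 -0.15  1.53  0.08  1.13  0.5 ]
[-1.1467 -1.0394 -0.0738  0.0023  0.0018 -0.1131]
```

Emit:
send_rows(targets=[[[-0.14,-0.13,0,0,0,0,1],[-0.28,-0.26,0,0,0,-0.02,1],[-0.42,-0.39,-0.03,0,0,-0.04,1],[-0.56,-0.52,-0.05,0,0,-0.06,1],[-0.7,-0.65,-0.07,0,0,-0.08,1],[-0.85,-0.78,-0.07,0.002,0.002,-0.1,1],[-1.0,-0.91,-0.07,0.002,0.002,-0.113,1],[-1.0,-0.91,-0.07,0.002,0.002,-0.113,1],[-1.0,-0.91,-0.07,0.002,0.002,-0.113,1]]])

```text
time_s: 12.43
tcp_pos: [0.6365, 0.0714, 0.2489]
orientation: [-0.0, 0.028, 1.0, -0.0]
force: [-0.4, 1.4, -1.5]
opening: 0.0088
```

```bash
python3 - <<'E'
from m import *
s,r=st(); print(s['tcp_pos'],s['opening'],s['force'],s['time_s'],np.round(s['q'],2)); print(r.as_matrix().round(3))
rgb,d,i=cap('wrist','w4'); P=cloud(d,i); np.save('pics/w4P.npy',P); p=P.reshape(-1,3)
a=np.radians(2.8); e=np.array([np.cos(a),-np.sin(a)]); n=np.array([np.sin(a),np.cos(a)])
u=p[:,:2]@e; v=p[:,:2]@n
print('view',np.percentile(u[p[:,2]<.08],[1,99]))
k=(p[:,2]>.045)&(p[:,2]<.0615)&(abs(u-.583)<.06)&(abs(v-.072)<.05); print('floor',k.sum(),rect(p[k,:2]),np.median(p[k],0))
for vv in (.06,.072,.084):
  b=(abs(v-vv)<.004)&(abs(u-.583)<.09)&(p[:,2]<.08); q=b&(p[:,2]>.067); f=b&(p[:,2]<.064)
  print('u edges',np.percentile(u[f],[1,99]),u[q&(u<.57)].max() if (q&(u<.57)).any() else None, u[q&(u>.6)].min() if (q&(u>.6)).any() else None)
for uu in (.565,.583,.6):
  b=(abs(u-uu)<.004)&(abs(v-.072)<.09); q=b&(p[:,2]>.067)&(p[:,2]<.08); 
  print('v edges',v[q&(v<.06)].max(),v[q&(v>.085)].min() if (q&(v>.085)).any() else None)
E
```

```text
[0.63654014 0.07139778 0.24885856] 0.008762922813946913 [-0.37944356  1.37568325 -1.49949721] 12.4333 [-0.03  0.52 -0.2   1.43  0.11  1.21  1.27]
[[-0.998  0.056 -0.001]
 [ 0.056  0.998 -0.   ]
 [ 0.001 -0.    -1.   ]]
view [0.47809168 1.67897708]
floor 9102 (array([586.1,  43.5]), array([61. , 89.6]), 87.5) [0.58414309 0.0427699  0.05563254]
u edges [0.5385571  0.62767446] 0.5384481656883734 0.6276138483664683
u edges [0.53854053 0.62764613] 0.5386002607610272 0.6276363914578553
u edges [0.53852215 0.62759333] 0.5385801765910889 0.6273307162767437
v edges 0.042200268724464626 0.10308300052069691
v edges 0.042008215743401446 0.10372299379604297
v edges 0.04229071686025511 0.10362875330742237
```

View pics/w4.png

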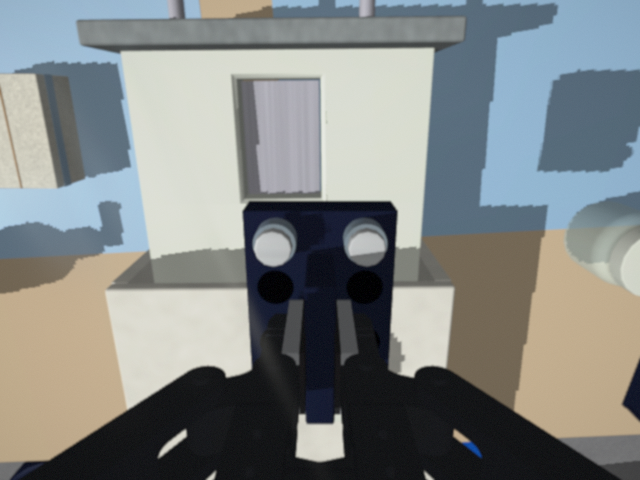

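The wrist view shows the empty bay at (280,135). Its measured size is 89.1 x 61.3 mm, which matches. The held rack sits square at (320,290). I'll now measure the rack in the hand with the same camera.

```bash
python3 - <<'E'
from m import *
P=np.load('pics/w4P.npy'); s,r=st()
# tool frame
T=(P-np.array(s['tcp_pos']))@r.as_matrix()
t=T[195:380,235:405].reshape(-1,3); t=t[np.isfinite(t).all(1)]
k=(t[:,2]<.03)&(t[:,2]>-.012)&(abs(t[:,0])<.06)&(abs(t[:,1])<.04); t=t[k]
print('z hist',np.histogram(t[:,2],bins=np.arange(-.012,.031,.003)))
b=t[(t[:,2]>-.002)&(t[:,2]<.008)]
print('x max',np.percentile(b[:,0],[99,99.8]))
for lo,hi in ((.012,.02),(.02,.028),(.03,.04)):
  c=b[(b[:,0]>lo)&(b[:,0]<hi)]; print(lo,len(c),np.percentile(c[:,1],[.5,99.5]),np.median(c[:,2]))
# front edge line: max x vs y
ys=np.arange(-.024,.025,.004); xm=[b[abs(b[:,1]-y)<.002][:,0].max() for y in ys]; print(np.round(xm,4),np.degrees(np.polyfit(ys,xm,1)[0]))
print(rel([.586,.0441,.15],J(87.2)))
E
```

```text
z hist (array([  855,  2018,   775,   386,   500, 11214,   325,   311,   276,
         258,   210,     4,     0,     0]), array([-1.20000000e-02, -9.00000000e-03, -6.00000000e-03, -3.00000000e-03,
       -3.46944695e-18,  3.00000000e-03,  6.00000000e-03,  9.00000000e-03,
        1.20000000e-02,  1.50000000e-02,  1.80000000e-02,  2.10000000e-02,
        2.40000000e-02,  2.70000000e-02,  3.00000000e-02]))
x max [0.04119783 0.04134298]
0.012 2316 [-0.03070014  0.02481168] 0.00417454872599025
0.02 1509 [-0.03083851  0.02491021] 0.004246797999045926
0.03 2925 [-0.03072507  0.02486285] 0.004319197775530821
[0.0415 0.0416 0.0413 0.0414 0.0415 0.0414 0.0414 0.0414 0.0413 0.0413
 0.0413 0.0414 0.0414] -0.27053690877548564
[ 2.402e-01 -1.648e-01  4.954e-01  4.000e-04 -4.000e-04 -1.100e-03]
```

The arm may have still been settling during that capture, so I'll repeat the measurement now that it's still.

Emit:
send_rows(targets=[[[0.1,0,0,0,0,0,1],[0.1,0,0,0,0,0,1],[0.1,0,0,0,0,0,1],[0.1,0,0,0,0,0,1]]])

```text
time_s: 12.82
tcp_pos: [0.6158, 0.0769, 0.2495]
orientation: [-0.0, 0.025, 1.0, 0.001]
force: [0.3, 0.7, -1.6]
opening: 0.0088
```

```bash
cat > f.py <<'E'
from m import *
def meas():
    s,r=st(); rgb,d,i=cap('wrist','w5'); s2,_=st(); print('drift',np.array(s2['tcp_pos'])-s['tcp_pos'])
    P=cloud(d,i); T=(P-np.array(s['tcp_pos']))@r.as_matrix()
    t=T.reshape(-1,3); t=t[np.isfinite(t).all(1)]
    b=t[(t[:,2]>-.002)&(t[:,2]<.008)&(abs(t[:,0])<.06)&(abs(t[:,1])<.04)]
    c=b[(b[:,0]>.015)&(b[:,0]<.04)]; y=np.percentile(c[:,1],[.5,99.5]); print('rack y',y,y.mean(),'x',np.percentile(b[:,0],99.5)-.042,'z',np.median(c[:,2]))
    rib=t[(t[:,2]<-.02)&(t[:,2]>-.032)&(abs(t[:,0])<.03)&(abs(t[:,1])<.012)]; print('rib',len(rib),len(rib) and (np.percentile(rib[:,:2],[1,99],0),np.median(rib,0)))
    a=np.radians(2.8); e=np.array([np.cos(a),-np.sin(a)]); n=np.array([np.sin(a),np.cos(a)]); p=P.reshape(-1,3); u=p[:,:2]@e; v=p[:,:2]@n
    k=(p[:,2]>.066)&(p[:,2]<.075)&(u>.52)&(u<.55); print('deck v',np.percentile(v[k],[.5,99.5]))
    b=(abs(u-.565)<.01)&(abs(v-.072)<.09)&(p[:,2]>.067)&(p[:,2]<.08); ve=[v[b&(v<.06)].max(),v[b&(v>.085)].min()]
    b=(abs(v-.072)<.01)&(abs(u-.583)<.09)&(p[:,2]<.08)&(p[:,2]>.067); ue=[u[b&(u<.57)].max(),u[b&(u>.6)].min() if (b&(u>.6)).any() else 0]
    print('bay v',ve,np.mean(ve),'u',ue,np.mean(ue), 't',s2['time_s'])
E
python3 -c "
from f import *
meas(); meas()"
```

```text
drift [ 0.00023515 -0.00031035 -0.00012638]
rack y [-0.02797226  0.02768709] -0.0001425854745340776 x 0.0001563516643324006 z 0.004055790087134635
rib 5227 (array([[-0.02481769, -0.01052822],
       [ 0.02624346,  0.01055536]]), array([ 9.12464103e-03, -2.17177278e-05, -2.58847913e-02]))
deck v [-0.03658846  0.18148125]
bay v [np.float64(0.042005621514450524), np.float64(0.10300333627127106)] 0.0725044788928608 u [np.float64(0.5384309375881322), 0] 0.2692154687940661 t 12.8667
drift [ 8.11739332e-05 -2.72989018e-04 -1.70004314e-04]
rack y [-0.02798584  0.02767815] -0.00015384487567621924 x 0.00015657364984238836 z 0.004047520017963325
rib 5222 (array([[-0.02477619, -0.01056859],
       [ 0.02628236,  0.01058659]]), array([ 9.11188896e-03, -1.48992477e-05, -2.58790071e-02]))
deck v [-0.03655574  0.18151915]
bay v [np.float64(0.04222640643674268), np.float64(0.10339271549719438)] 0.07280956096696853 u [np.float64(0.5379618479440509), 0] 0.26898092397202544 t 12.9167
```

The bay is at (0.586, 0.044) and the rack is centred in the hand to 0.2 mm. I'll move above it.

```bash
python3 -c "
from h import *
print(rel([.5859,.0441,.2],J(87.2)),rel([.5859,.0441,.12],J(87.2)))"
```

```text
[ 1.424e-01 -1.688e-01  2.461e-01  5.000e-04 -2.000e-04 -8.000e-04] [ 1.422e-01 -1.694e-01  6.461e-01  5.000e-04 -2.000e-04 -8.000e-04]
```

Emit:
send_rows(targets=[[[0.07,-0.08,0,0,0,0,1],[0.142,-0.169,0.1,0,0,-0.001,1],[0.142,-0.169,0.25,0,0,-0.001,1],[0.142,-0.169,0.4,0,0,-0.001,1],[0.142,-0.169,0.55,0,0,-0.001,1],[0.142,-0.169,0.65,0,0,-0.001,1],[0.142,-0.169,0.65,0,0,-0.001,1],[0.142,-0.169,0.65,0,0,-0.001,1],[0.142,-0.169,0.65,0,0,-0.001,1],[0.142,-0.169,0.65,0,0,-0.001,1]]])

```text
time_s: 13.75
tcp_pos: [0.5873, 0.0445, 0.121]
orientation: [0.001, 0.024, 1.0, 0.001]
force: [-0.3, 0.4, -1.4]
opening: 0.0094
```

```bash
python3 -c "
from h import *
s,r=st();print(s['tcp_pos'],s['force'],s['opening'])
for z in (.12,.1,.084): print(rel([.5859,.0441,z],J(87.2)))
cap('wrist','w6')"
```

```text
[0.58727581 0.04446394 0.1210081 ] [-0.31327201  0.4347505  -1.41202852] 0.00936567363976794
[ 0.0068 -0.0022  0.005   0.0006  0.0008  0.0003]
[ 0.0071 -0.0024  0.105   0.0006  0.0008  0.0003]
[ 0.0073 -0.0025  0.185   0.0006  0.0008  0.0003]
```

View pics/w6.png

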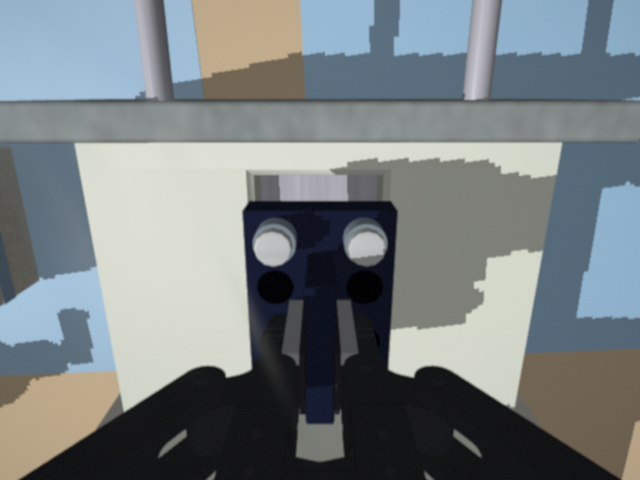

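The bay mouth (columns 248–390) is centred under the rack (columns 245–397). I'll insert it slowly.

Emit:
send_rows(targets=[[[0.007,-0.002,0,0,0.001,0,1],[0.007,-0.002,0.04,0,0.001,0,1],[0.007,-0.002,0.08,0,0.001,0,1],[0.007,-0.002,0.11,0,0.001,0,1],[0.007,-0.002,0.13,0,0.001,0,1],[0.007,-0.002,0.15,0,0.001,0,1],[0.007,-0.002,0.165,0,0.001,0,1],[0.007,-0.002,0.165,0,0.001,0,1]]])

```text
time_s: 14.47
tcp_pos: [0.5854, 0.0441, 0.0871]
orientation: [-0.001, 0.024, 1.0, 0.001]
force: [-0.6, 0.1, -0.4]
opening: 0.0091
```

Emit:
send_rows(targets=[[[0,0,0.015,0,0,0,1],[0,0,0.03,0,0,0,1],[0,0,0.045,0,0,0,1],[0,0,0.055,0,0,0,1],[0,0,0.055,0,0,0,1]]])

```text
time_s: 14.88
tcp_pos: [0.5858, 0.0442, 0.0763]
orientation: [-0.0, 0.024, 1.0, 0.001]
force: [-0.2, 0.8, 0.4]
opening: 0.0091
```

Emit:
send_rows(targets=[[[0,0,0.01,0,0,0,1],[0,0,0.02,0,0,0,1],[0,0,0.02,0,0,0,1]]])

```text
time_s: 15.13
tcp_pos: [0.5864, 0.0442, 0.0735]
orientation: [0.001, 0.024, 1.0, 0.001]
force: [-2.5, 0.5, 9.7]
opening: 0.0092
```

Emit:
send_rows(targets=[[[0,0,0.01,0,0,0,1],[0,0,0.02,0,0,0,1],[0,0,0.02,0,0,0,1]]])

```text
time_s: 15.38
tcp_pos: [0.5895, 0.0441, 0.0734]
orientation: [0.004, 0.024, 1.0, 0.001]
force: [-2.3, -1.5, 26.8]
opening: 0.009
```

```bash
python3 - <<'E'
from m import *
s,r=st(); print(s['tcp_pos'],s['force'])
_,d,i=cap('wrist','w7'); P=cloud(d,i); T=(P-np.array(s['tcp_pos']))@r.as_matrix(); p=P.reshape(-1,3); t=T.reshape(-1,3)
k=(abs(t[:,0]-.032)<.005)&(abs(t[:,1])<.006); print('block z',k.sum(),np.median(p[k],0))
k=(abs(t[:,0]-.03)<.03)&(abs(abs(t[:,1])-.045)<.008)&(p[:,2]<.09); print('deck z',np.median(p[k],0))
E
```

```text
[0.5894629  0.04410863 0.07340852] [-2.25588917 -1.53252804 26.82118412]
block z 847 [0.5573876  0.04575257 0.06924068]
deck z [0.55804402 0.00965524 0.06964798]
```

It has bottomed out flush (block 69.2 mm, deck 69.6 mm, force rising to 27 N). Release and lift clear.

Emit:
send_rows(targets=[[[0,0,-0.01,0,0,0,1],[0,0,-0.01,0,0,0,0.1],[0,0,-0.01,0,0,0,0.1],[0,0,-0.01,0,0,0,0.1],[0,0,-0.01,0,0,0,0.1],[0,0,-0.1,0,0,0,0.1],[0,0,-0.25,0,0,0,0.1],[0,0,-0.4,0,0,0,0.1],[0,0,-0.6,0,0,0,0.1],[0,0,-0.8,0,0,0,0.1],[0,0,-0.8,0,0,0,0.1]]])

```text
time_s: 16.35
tcp_pos: [0.5914, 0.0445, 0.2409]
orientation: [0.01, 0.024, 1.0, 0.002]
force: [1.2, 0.4, 0.7]
opening: 0.0383
```

Emit:
send_rows(targets=[[[-0.2,0,0,0,0,0,0.1],[-0.3,0,0,0,0,0,0.1],[-0.3,0,0,0,0,0,0.1],[-0.3,0,0,0,0,0,0.1],[-0.3,0,0,0,0,0,0.1]]])

```text
time_s: 16.77
tcp_pos: [0.6506, 0.0417, 0.241]
orientation: [0.009, 0.024, 1.0, 0.002]
force: [-1.1, -0.2, -0.1]
opening: 0.0388
```

```bash
python3 - <<'E'
from m import *
s,r=st(); print(s['tcp_pos'],s['force'],s['time_s'])
_,d,i=cap('wrist','w8'); P=cloud(d,i); p=P.reshape(-1,3)
a=np.radians(2.8); e=np.array([np.cos(a),-np.sin(a)]); n=np.array([np.sin(a),np.cos(a)]); u=p[:,:2]@e; v=p[:,:2]@n
k=(p[:,2]>.098)&(p[:,2]<.108)&(u>.47)&(u<.53)&(v>-.05)&(v<.19); print('panel u',np.percentile(u[k],[1,50,99]))
for nm,uo,vo,ru,rv in (('blk-',-.031,0,.005,.005),('blk+',.031,0,.005,.005),('blkL',0,-.022,.01,.003),('blkR',0,.022,.01,.003),('rib',0,0,.015,.003),('deckL',0,-.045,.02,.008),('deckR',0,.045,.02,.008)):
  k=(abs(u-.583-uo)<ru)&(abs(v-.0726-vo)<rv)&(p[:,2]<.12); print(nm,k.sum(),np.median(p[k,2]))
rgb,_,_=cap('scene','s3')
rgb,d,i=cap('scene','s3')
E
```

```text
[0.65056434 0.04171811 0.24101926] [-1.13601914 -0.16491423 -0.1258127 ] 16.7667
panel u [0.51569893 0.52000279 0.52382017]
blk- 209 0.06956615157674817
blk+ 124 0.0995436209201036
blkL 244 0.06968324915410884
blkR 240 0.06970047378213276
rib 476 0.0996009611561686
deckL 1322 0.06962699520638024
deckR 1315 0.0696884828184734
```

View pics/w8.png

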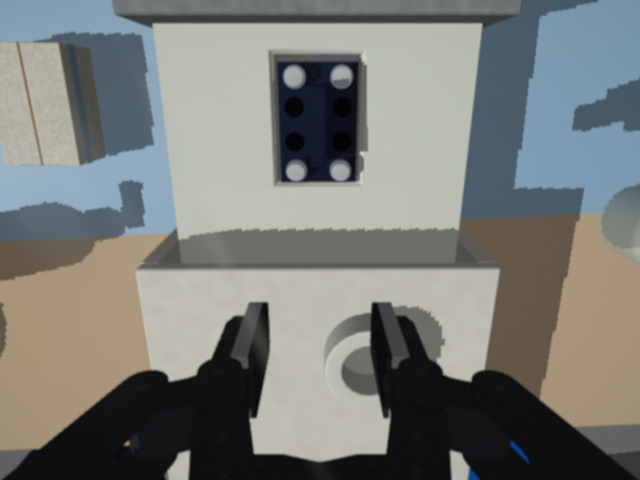

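View pics/s3.png

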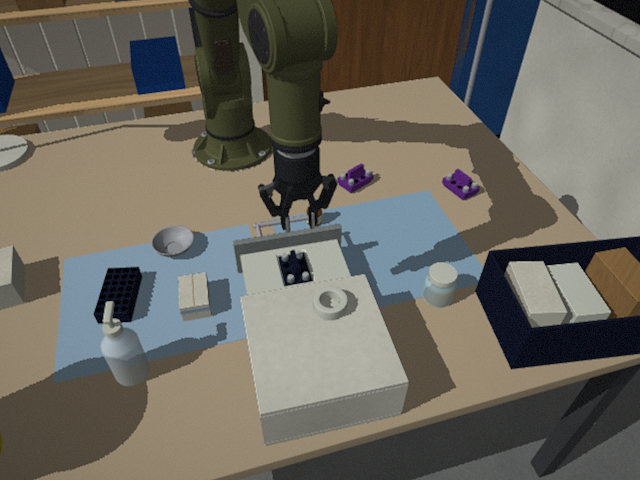

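The wrist view shows the rack seated in the bay at (318,120), flush to 0.2 mm. In the scene view the carton lies flat at (194,295) and everything else looks unmoved. I'll check that pressing did not push the drawer in, by comparing bay edges before and after.

```bash
python3 - <<'E'
from m import *
a=np.radians(2.8); e=np.array([np.cos(a),-np.sin(a)]); n=np.array([np.sin(a),np.cos(a)])
from f import meas
rgb,d,i=cap('wrist','w9')
for f in ('w4','w5','w8','w9'):
  _,d,i=load(f); p=cloud(d,i).reshape(-1,3); u=p[:,:2]@e; v=p[:,:2]@n
  k=(p[:,2]>.066)&(p[:,2]<.072)&(u>.5)&(u<.6)&((abs(v-.02)<.02)|(abs(v-.125)<.02)); 
  q=(abs(v-.09)<.004)&(p[:,2]<.0665)&(abs(u-.583)<.06)
  c=(abs(p[:,2]-.12)<.004)&(abs(v-.03)<.03)
  print(f,'deck front u',np.percentile(u[k],[.2,1]),'bay u',u[q].min() if q.any() else 0,u[q].max() if q.any() else 0,'cab front',np.percentile(u[c],[.5,2]) if c.any() else 0)
for f in ('s2','s3'):
  _,d,i=load(f); p=cloud(d,i).reshape(-1,3); u=p[:,:2]@e; v=p[:,:2]@n
  k=(p[:,2]>.101)&(p[:,2]<.108)&(u>.49)&(u<.54)&((abs(v+.02)<.025)|(abs(v-.16)<.025)); print(f,'panel',k.sum(),np.percentile(u[k],[5,50,95]))
_,d0,i=load('scene0'); _,d3,_=load('s3'); A=cloud(d0,i).reshape(-1,3); B=cloud(d3,i).reshape(-1,3)
for nm,x,y,h,lo in (('bigr',.5135,-.333,.08,.028),('jar',.697,.337,.05,.07),('flask',.394,.143,.035,.03),('dish',.389,-.206,.06,.02),('gel',.7,-.31,.07,.05),('tape',.749,.072,.05,.138),('carton',.57,-.175,.07,.04)):
  print(nm,[(np.round(rect(q[:,:2])[0]),len(q)) for q in [X[(abs(X[:,0]-x)<h)&(abs(X[:,1]-y)<h)&(X[:,2]>lo)&(X[:,2]<.19)] for X in (A,B)] if len(q)>5])
E
```

```text
w4 deck front u [0.51994382 0.52049843] bay u 0.537226780590953 0.628325293304746 cab front [0.67995628 0.68043907]
w5 deck front u [0.52013438 0.52078654] bay u 0.5380105699956454 0.6111646587511211 cab front [0.67975939 0.68018622]
w8 deck front u [0.52354022 0.52401684] bay u 0.539810300028797 0.6325939131370469 cab front [0.67993589 0.68055905]
w9 deck front u [0.52357595 0.52408671] bay u 0.540175279251876 0.6329327983195943 cab front [0.67991159 0.68060947]
s2 panel 252 [0.50499078 0.51341757 0.51945404]
s3 panel 259 [0.50905916 0.51747295 0.52368203]
bigr [(array([ 514., -333.]), 1501), (array([ 513., -333.]), 1492)]
jar [(array([697., 337.]), 559), (array([697., 338.]), 557)]
flask [(array([394., 143.]), 215), (array([395., 143.]), 49)]
dish [(array([ 389., -206.]), 489), (array([ 387., -206.]), 492)]
gel [(array([ 709., -312.]), 1884), (array([ 708., -312.]), 1871)]
tape [(array([749.,  72.]), 558), (array([750.,  71.]), 556)]
carton [(array([ 569., -175.]), 978)]
```

Pressing moved the drawer in by about 3.6 mm (deck front u went from 0.5200 to 0.5236). I'll pull it back to the stop by the handle.

```bash
python3 -c "
from h import *
print(rel([.467,.0493,.22],J(-2.8)))"
```

```text
[ 0.9211 -0.0066  0.0926  0.0059  0.0039  0.5001]
```

Emit:
send_rows(targets=[[[0.1,0,0,0,0,0.04,0.1],[0.2,0,0,0,0,0.08,0.1],[0.3,0,0,0,0,0.12,0.1],[0.45,0,0,0,0,0.16,0.1],[0.6,0,0,0,0,0.2,0.1],[0.75,0,0,0,0,0.24,0.1],[0.9,0,0,0,0,0.28,0.1],[0.92,0,0,0,0,0.32,0.1],[0.92,-0.007,0,0,0,0.36,0.1],[0.92,-0.007,0.05,0.003,0.002,0.41,0.1],[0.92,-0.007,0.09,0.006,0.004,0.46,0.1],[0.92,-0.007,0.09,0.006,0.004,0.5,0.1]]])

```text
time_s: 17.97
tcp_pos: [0.4662, 0.0493, 0.2197]
orientation: [0.0, 0.701, 0.713, -0.0]
force: [-0.5, 0.4, -0.6]
opening: 0.0385
```

Emit:
send_rows(targets=[[[0,0,0,0,0,0,0.1],[0,0,0,0,0,0,0.1]]])

```text
time_s: 18.13
tcp_pos: [0.4658, 0.0495, 0.2198]
orientation: [0.0, 0.7, 0.714, -0.0]
force: [-0.5, -0.3, -0.1]
opening: 0.0383
```

```bash
python3 -c "
from h import *
s,r=st(); print(s['tcp_pos'])
for z in (.15,.078): print(rel([.467,.0493,z],J(-2.8)))
_,d,i=cap('wrist','w10'); p=cloud(d,i).reshape(-1,3)
b=p[(p[:,2]>.088)&(p[:,2]<.106)&(abs(p[:,0]-.467)<.02)&(abs(p[:,1]-.05)<.055)]; f=np.polyfit(b[:,1],b[:,0],1); print(len(b),f,np.polyval(f,.0493),b[:,2].max())
"
```

```text
[0.46580656 0.0495028  0.21981651]
[-1.000e-03  6.000e-03  3.491e-01 -1.000e-04  1.000e-04  2.210e-02]
[-9.000e-04  6.100e-03  7.091e-01 -1.000e-04  1.000e-04  2.210e-02]
2703 [0.05379842 0.46381844] 0.466470697620486 0.10254332073701228
```

Emit:
send_rows(targets=[[[0,0.005,0.1,0,0,0.022,0.1],[0,0.005,0.25,0,0,0.022,0.1],[0,0.005,0.4,0,0,0.022,0.1],[0,0.005,0.55,0,0,0.022,0.1],[0,0.005,0.7,0,0,0.022,0.1],[0,0.005,0.705,0,0,0.022,0.1],[0,0.005,0.7,0,0,0.022,0.1],[0,0.005,0.7,0,0,0.022,1],[0,0.005,0.7,0,0,0.022,1],[0,0.005,0.7,0,0,0.022,1],[0,0.005,0.7,0,0,0.022,1]]], squeeze=30)

```text
time_s: 19.1
tcp_pos: [0.4677, 0.0496, 0.0818]
orientation: [0.001, 0.724, 0.69, 0.001]
force: [-2.5, -0.8, 7.5]
opening: 0.0095
```

Emit:
send_rows(targets=[[[0,-0.01,0,0,0,0,1],[0,-0.02,0,0,0,0,1],[0,-0.02,0,0,0,0,1]]])

```text
time_s: 19.35
tcp_pos: [0.4637, 0.0498, 0.0819]
orientation: [0.001, 0.724, 0.69, 0.001]
force: [2.2, -0.1, -11.2]
opening: 0.0095
```

Emit:
send_rows(targets=[[[0,-0.01,0,0,0,0,1],[0,-0.02,0,0,0,0,1],[0,-0.02,0,0,0,0,1]]])

```text
time_s: 19.6
tcp_pos: [0.4622, 0.0498, 0.082]
orientation: [0.003, 0.724, 0.69, 0.003]
force: [9.8, -1.1, -21.5]
opening: 0.0096
```

Emit:
send_rows(targets=[[[0,-0.008,0,0,0,0,1],[0,-0.012,0,0,0,0,1],[0,-0.012,0,0,0,0,1]]])

```text
time_s: 19.85
tcp_pos: [0.4622, 0.0498, 0.082]
orientation: [0.004, 0.724, 0.69, 0.005]
force: [10.2, -1.1, -21.7]
opening: 0.0095
```

Emit:
send_rows(targets=[[[0,0,0,0,0,0,0.1],[0,0,0,0,0,0,0.1],[0,0,0,0,0,0,0.1],[0,0,0,0,0,0,0.1],[0,0,-0.15,0,0,0,0.1],[0,0,-0.35,0,0,0,0.1],[0,0,-0.55,0,0,0,0.1],[0,0,-0.75,0,0,0,0.1],[0,0,-0.75,0,0,0,0.1]]])

```text
time_s: 20.6
tcp_pos: [0.4632, 0.05, 0.2393]
orientation: [0.008, 0.724, 0.69, 0.01]
force: [1.5, 0.3, -0.5]
opening: 0.0386
```

```bash
python3 - <<'E'
from m import *
s,r=st(); print(s['tcp_pos'],s['force'],s['time_s'],s['opening'])
a=np.radians(2.8); e=np.array([np.cos(a),-np.sin(a)]); n=np.array([np.sin(a),np.cos(a)])
cap('scene','s4'); cap('side','d4')
for f in ('s2','s3','s4'):
  _,d,i=load(f); p=cloud(d,i).reshape(-1,3); u=p[:,:2]@e; v=p[:,:2]@n
  k=(p[:,2]>.101)&(p[:,2]<.108)&(u>.49)&(u<.54)&((abs(v+.02)<.025)|(abs(v-.16)<.025)); print(f,'panel',k.sum(),np.percentile(u[k],[5,50,95]))
  k=(p[:,2]>.066)&(p[:,2]<.072)&(u>.5)&(u<.6)&((abs(v-.01)<.03)|(abs(v-.135)<.03)); print('deck front',np.percentile(u[k],[1,5]))
  for uo in (-.031,): 
    k=(abs(u-.583-uo)<.006)&(abs(v-.0726)<.006)&(p[:,2]<.12); print('blk z',k.sum(),np.median(p[k,2]))
E
```

```text
[0.46322353 0.05002652 0.23929879] [ 1.5116627   0.30072659 -0.50264838] 20.6 0.03855044604098132
s2 panel 252 [0.50499078 0.51341757 0.51945404]
deck front [0.5167766  0.52148455]
blk z 18 0.057931851618889973
s3 panel 259 [0.50905916 0.51747295 0.52368203]
deck front [0.52138955 0.52423916]
blk z 5 0.07175462373928121
s4 panel 247 [0.50454877 0.51356272 0.51976599]
deck front [0.51753302 0.5206508 ]
blk z 5 0.07161319599547833
```

View pics/d4.png

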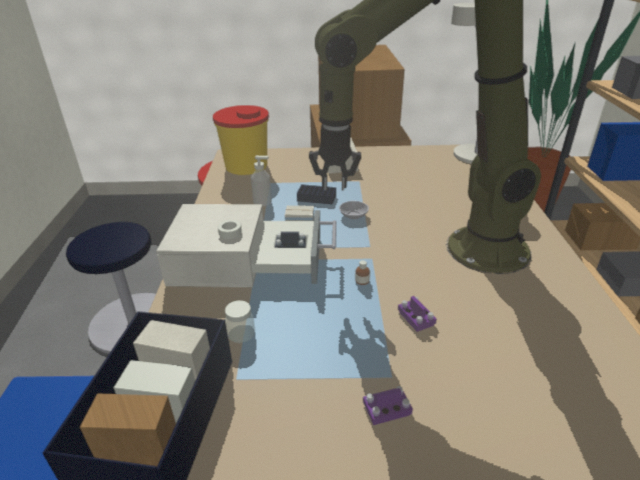

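The side view shows the drawer out with the rack seated at (290,240), the carton on the table at (300,213), and the gripper clear of everything. The panel is back at the stop position (u median 0.5136, 0.5134 at the first stop).

```bash
python3 -c "
from workcell import ctrl
print(ctrl.hand_in())"
```

```text
the job is handed in; nothing more can be done
None
```

The job is done and handed in at about 21 s of the 67 s allowed. I moved the swab carton to about (0.57, -0.175), lying flat. Then I pulled the drawer to its stop, put the small vial rack in the bay and pressed it down.

- **Rack:** after release, the block top and the deck measured level to within 0.2 mm. I only checked it roughly after the second drawer pull described below: about 72 mm from five pixels, which is what the same camera read before it.
- **Drawer:** pressing the rack down had nudged the drawer about 4 mm back in. I re-gripped the handle and pulled until the force rose again. The front panel then read 0.5136 m along the unit's axis, against 0.5134 m at the first stop.
- **Other things:** the big rack, jar, gel, dish, flask and tape were within about 2 mm of where they started, which is the camera's accuracy. That check was before the second pull, and the last picture shows nothing disturbed. I did not go near the purple look-alikes.
- **A disagreeing check:** one reading of the rack in the hand showed it 2.9 mm off centre because the arm was still settling. I repeated it with the arm nearly still, got 0.15 mm, and used that for the insertion.

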